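# Start up the torch bench from its switch board

### The job

Start up the glass torch bench from its switch board, pressing with the fingertips only: push down the raised end of the wide rocker (the end away from the robot) until it is fully over (extractor fan), then do the same with the narrow rocker (oxygen), and only then press the small flat round button (spark igniter), keep it fully down for about two seconds and let it come up again. Leave the big mushroom-headed stop button unpressed, leave both rockers on, and do not pick up or shift the cup, bottle, brush or pliers.

Things in the scene. Friction and masses are not known exactly. Their poses are not given: they have to be found in the camera images.
- board: plywood board 140 (x) x 440 (y) x 18 mm thick, fixed to the bench, origin at the centre of its underside. Four like dark steel switch boxes stand on it in a row along its y, centres about 100 mm apart, in any order, their +x sides away from the robot, each turned within 0.2 rad of the board
- fan_box: dark steel switch box 90 (x) x 64 (y) x 30 mm high, fixed on the board; origin at the centre of its underside, z up. Carries the wide rocker: a flat white paddle 48 mm wide (y), 66 mm long (x), 10 mm thick, pivoted at its middle about the box's y axis, 42 mm above the box's underside. Two metal cheeks beside it stand lower than it.
- fan_rocker (a joint): wide rocker angle, rad: 0 to 0.04 at the start = off, its end on the box's +x side stands up 0.22 rad; 0.44 = fully over, that end down 0.22 rad. Friction (0.06 N m), no spring: it stays where left; takes 2 to 5 N pressed down near the raised end, which sinks about 10 mm
- fan_raised_end (a point): point on the top face of the wide rocker's paddle, 24 mm from the pivot, on its middle line, on the end that stands up while off (box +x side); press it straight down. It moves with the paddle
- oxy_box: dark steel switch box 90 (x) x 64 (y) x 30 mm high, fixed on the board; origin at the centre of its underside, z up. Carries the narrow rocker: a flat white paddle 20 mm wide (y), 66 mm long (x), 10 mm thick, pivoted at its middle about the box's y axis, 42 mm above the box's underside. Two metal cheeks beside it stand lower than it.
- oxy_rocker (a joint): narrow rocker angle, rad: 0 to 0.04 at the start = off, its end on the box's +x side stands up 0.22 rad; 0.44 = fully over, that end down 0.22 rad. Friction (0.06 N m), no spring: it stays where left; takes 2 to 5 N pressed down near the raised end, which sinks about 10 mm
- oxy_raised_end (a point): point on the top face of the narrow rocker's paddle, 24 mm from the pivot, on its middle line, on the end that stands up while off (box +x side); press it straight down. It moves with the paddle
- igniter_box: dark steel switch box 90 (x) x 64 (y) x 30 mm high, fixed on the board; origin at the centre of its underside, z up. Carries the small round push button: a flat white cap 34 mm across, its top 46 mm above the underside of the box, 12 mm above a thin steel collar 48 mm across.
- igniter_button (a joint): igniter button travel, m: 0 = up, 0.006 = fully down. Sprung: about 1.2 N to start, 5 N fully down; comes up by itself when let go
- igniter_top (a point): centre of the top face of the igniter's cap; moves with it
- stop_box: dark steel switch box 90 (x) x 64 (y) x 30 mm high, fixed on the board; origin at the centre of its underside, z up. Carries the stop button, not to be pressed: a domed white mushroom head 54 mm across on a stem, its top 63 mm above the underside of the box.
- stop_button (a joint): stop button travel, m: 0 = up, 0.006 = fully down. Sprung; must stay up
- stop_top (a point): top of the stop button's dome
- cup: white open cup 76 mm across the rim, 90 mm high, standing loose beyond the board; origin at the centre of its underside
- bottle: white lidded jar 48 mm across, 85 mm high, standing loose beyond the board; origin at the centre of its underside
- brush: bench brush 150 x 48 x 47 mm, pale wooden block with black bristles upward, lying loose on the robot's side of the board; origin at the centre of its underside, x along it
- pliers: pliers 180 mm long, 60 mm across, 14 mm high, red handles, lying loose on the robot's side of the board; origin under the middle, x along it towards the jaws

How it is judged:
By the outcome, as a careful person would: the job done as asked, in the order asked, and still so for the second after the job is handed in, with the robot touching nothing.
It also fails if it takes over 48 s, if anything falls off the work surface, if the arm or the gripper's body presses on something with over 40 N, if the wrist force passes 120 N, or if a joint passes its speed limit or range.

### The arm

A 7-joint arm with a two-finger parallel gripper is mounted at the origin on the work surface. World frame = base frame: x ahead of the robot, y to its left, z up, the work surface at z = 0. Lengths are in m, angles in rad, forces in N, time in s.
With the tool pointing down it reaches from about 0.4 to 0.875 m from the base axis. Payload 4.4 kg.
Tool frame: the origin (TCP) lies at the very end of the fingers, on their centre line; the grasp point (between the pads) lies 19 mm behind it; z points along the fingers, y is the line along which they close (so a half turn about z gives the same grasp; the last joint's range is limited). The gripper opens to 85 mm and grips with 20 to 120 N. Pads are 22 mm wide; open, the fingers measure 114 mm over their backs; the gripper's body (76 mm by 85 mm) begins 54 mm behind the grasp point. The pads swing forward as they close: fully open they stand 13 mm farther back than shut.
Start: joints at [-1.313, 0.628, 0.038, 1.517, -0.027, 0.996, -0.02], TCP at [0.207, 0.616, 0.231] pointing down, gripper open.
Joint ranges: [-3.06, 3.06], [-0.37, 2.12], [-1.25, 1.32], [0.18, 2.47], [-1.1, 4.24], [0.23, 1.98], [-2.94, 2.94]. Speed limits (rad/s): [2.57, 2.57, 3.14, 3.14, 3.14, 3.14, 3.14].

### API

Orientations are given as a unit quaternion [w, x, y, z].
In Python, from plant import arm, grab_frame, calibration, job gives the robot as it stands.
- The arm moves only by the tool drive_tool, never from a script. Its argument "targets" is one flat list of numbers, 5 for each row, row after row: the finger opening in cm, from 0 to 8.54, then the shift along the tool's x, y, z in cm, then the turn about the tool's z in degrees. In form: [hand, dx, dy, dz, twist, hand, dx, dy, dz, twist, ...]. A call has exactly 5 rows; each row shifts and turns the commanded pose from where the row before left it, along the tool's axes as they then stand; what a row does not reach is not made up. A row lasts 1/12 s, in which the tool goes at most 41.7 mm and 7.16 degrees, less where a joint would pass 70% of its speed; a pose out of reach is approached as far as the arm can. A call with a gripper value outside its range is refused whole. The fingers move at their own pace and stop on an object; "grip_force" is the grip in N (left out, the last holds). Time passes only in rows, so rows that do not move let the fingers close, or fill a call up. It gives the time, the measured TCP pose, the force, the opening and the grip force at its end, in the units of the state.
- arm.sense(): the state, without advancing time (a new reading comes with each control period).
- grab_frame(name): name is "side" or "top"; returns the picture (400x640x3 uint8, red, green, blue); there is no depth.
- calibration(name): a dict with "fx", "fy", "cx", "cy" (pixels), "eye" and "attitude" of the camera in the world. Camera axes: x right, y down, z forward; pixel columns grow to the right and rows downward; lengths in m; the calibration is good to about 2 mm. A picture is of the moment at which its call begins. calibration takes no time and is no camera call.
- job.close_job(): hands the job in; it is judged then, once.
The state is a dict: "t": time; "joints": joint angles; "qd": joint speeds; "joint_efforts": joint torques, N m; "tcp_pos": TCP position; "tool_rot": TCP orientation; "wrist_force": force on the tool from outside, world axes, zero at the start; "torque": the same for the moment, N m; "width": finger opening in m; "finger_force": force on a finger pad.
Only numpy, scipy, OpenCV 4.12 (cv2) and the standard library are available. Lean on these libraries where they do the work, as an engineer would, in place of code of your own. Each camera call takes 0.05 s, during which the arm holds its last target. There are 200 camera calls.

## Working session

There is one attempt and no reset: what is moved stays moved. The work goes in short steps, Python scripts to look and compute and a tool call to move; the robot and the scene stay as the last step left them, time stands still between calls to the robot, and variables do not carry over. Pictures are saved under pics/ and viewed, at most 10 in all, crops included, and the job is handed in when it is done.

Besides the shell and the picture viewer there is one more tool, called as a command line: name --argument value ..., lists and objects as JSON in quotes. drive_tool: Moves the arm, as the interface text tells. Its arguments: {"type":"object","properties":{"targets":{"type":"array","items":{"type":"number"}},"grip_force":{"type":"number"}},"required":["targets"]}

```bash
mkdir -p pics
python3 - <<'E'
from plant import arm,grab_frame,calibration
import cv2
for n in("top","side"):
    cv2.imwrite(f"pics/{n}0.png",grab_frame(n)[:,:,::-1]); print(calibration(n))
print(arm.sense())
E
```

```text
{'fx': 506.6677271523496, 'fy': 506.6677271523496, 'cx': 318.9989648127998, 'cy': 194.20325384769865, 'eye': array([ 0.47040579, -0.00898494,  1.24216276]), 'attitude': array([-0.03438082,  0.71254072, -0.70053605,  0.01878611])}
{'fx': 482.40529307639116, 'fy': 482.40529307639116, 'cx': 319.6601944446754, 'cy': 201.73151127319662, 'eye': array([ 0.27008764, -0.50355565,  0.71861129]), 'attitude': array([-0.35305907,  0.89985507, -0.2362241 ,  0.09903696])}
{'t': 0.1, 'joints': array([-1.31280472,  0.62923349,  0.03841432,  1.51826864, -0.02700959,
        0.99631167, -0.02002414]), 'qd': array([-4.40989275e-04, -1.37452524e-03,  3.54268414e-04, -2.70953514e-03,
       -8.12148145e-05, -1.46652589e-05, -9.08170436e-05]), 'joint_efforts': array([ 2.83149202e-03, -5.64522493e+01,  1.23014756e+00, -1.93970096e+01,
        1.12347800e-02,  5.46732990e-03, -1.36539654e-05]), 'tcp_pos': array([0.20657843, 0.61570571, 0.23049334]), 'tool_rot': array([-1.42146560e-04,  1.61191798e-01,  9.86922731e-01, -8.40345152e-04]), 'wrist_force': array([-0.45790018,  0.01898463, -0.35684624]), 'torque': array([-0.09626177,  0.03888347,  0.03241813]), 'finger_force': 0.0, 'width': 0.08514442911084916}
```

View pics/top0.png

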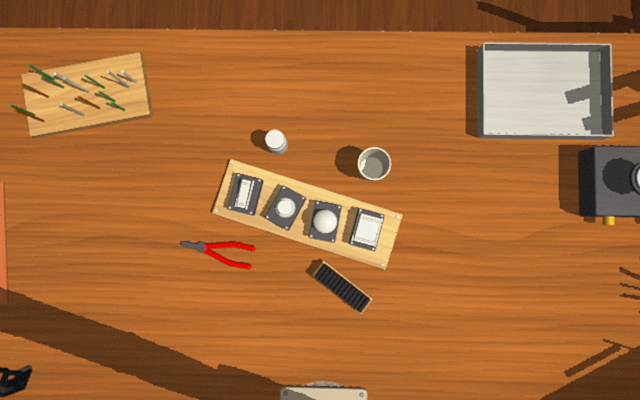

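View pics/side0.png

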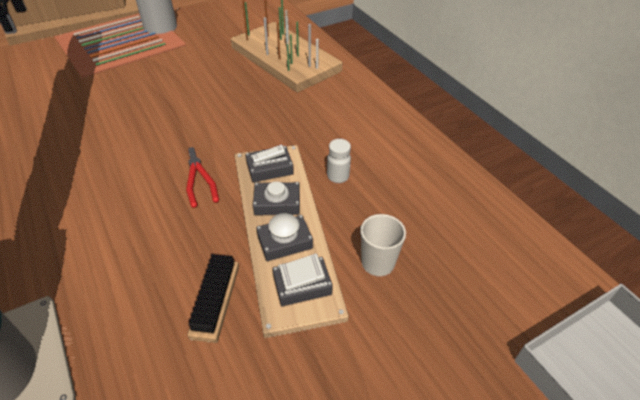

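The top view shows, left to right, oxygen (245,193), igniter (286,208), stop (324,221) and fan (367,229). The side view shows the same row from back to front. Next I'll enlarge crops of both.

Run:
```python
import cv2
a=cv2.imread("pics/top0.png")[155:275,208:408]; cv2.imwrite("pics/topc.png",cv2.resize(a,None,fx=4,fy=4,interpolation=cv2.INTER_CUBIC))
a=cv2.imread("pics/side0.png")[140:330,230:350]; cv2.imwrite("pics/sidec.png",cv2.resize(a,None,fx=3,fy=3,interpolation=cv2.INTER_CUBIC))
```

```text
(no output)
```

View pics/topc.png

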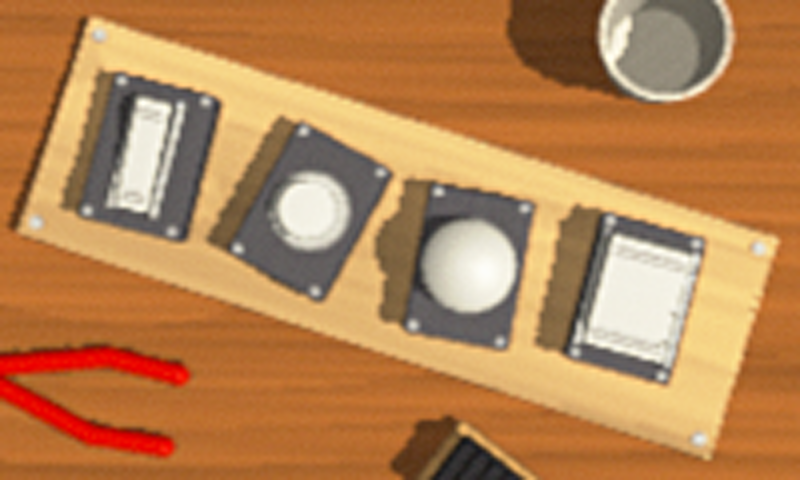

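View pics/sidec.png

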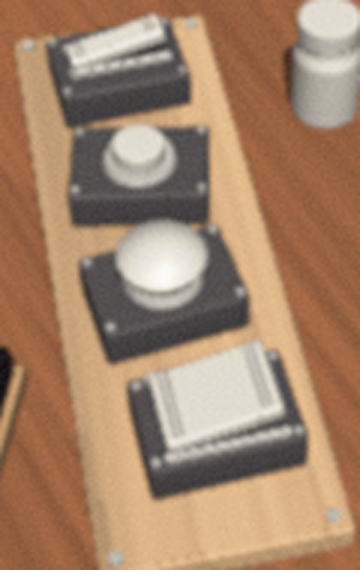

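```bash
cat > h.py <<'E'
import numpy as np
from plant import calibration
from scipy.spatial.transform import Rotation as R
def ray(n,p):
    c=calibration(n);k,o=((4,(208,155)) if n=="top" else (3,(230,140)))
    u,v=[(p[i]+.5)/k-.5+o[i] for i in(0,1)]
    d=R.from_quat(c["attitude"],scalar_first=True).apply([(u-c["cx"])/c["fx"],(v-c["cy"])/c["fy"],1])
    return np.array(c["eye"]),d/np.linalg.norm(d)
def tri(a,b):
    A=np.zeros((3,3));y=np.zeros(3)
    for n,p in(("top",a),("side",b)):
        e,d=ray(n,p);M=np.eye(3)-np.outer(d,d);A+=M;y+=M@e
    return np.linalg.solve(A,y)
def atz(n,p,z):
    e,d=ray(n,p);return e+d*(z-e[2])/d[2]
E
python3 - <<'E'
from h import *
np.set_printoptions(precision=4,suppress=True)
S={"fan":([(610,220),(697,243),(663,376),(575,351)],[None,(272,356),(298,433),(155,462)]),
"oxy":([(121,80),(206,102),(172,231),(87,211)],[None,(181,81),None,(0,0)]),
"ign":([(304,131),(381,173),(316,291),(238,248)],[(200,131),(200,187),(76,188),(79,133)]),
"stop":([(439,191),(525,208),(500,341),(414,325)],[(211,230),(239,292),(110,327),(87,263)])}
S["fan"][1][:]=[(272,356),(298,433),(155,462),(136,386)]
S["oxy"][1][:]=[None,(181,81),(70,92),None]
for k,(t,s) in S.items():
    for a,b in zip(t,s):
        if b: print(k,tri(a,b))
    P=np.array([atz("top",a,.049) for a in t]);c=P.mean(0)
    d=P[0]+P[1]-P[2]-P[3];l=P[0]+P[3]-P[1]-P[2]
    print(k,"centre",c,"yaw",np.arctan2(d[1],d[0]),np.arctan2(-l[0],l[1]),"len",np.linalg.norm(d)/2,np.linalg.norm(l)/2)
print("cap",tri((305,205),(138,141)),atz("top",(305,205),.064))
print("stop base", atz("side",(162,250),.075))
for a,b in(((98,35),(28,46)),((764,248),(333,515)),((699,440),(115,558))):print("board",tri(a,b))
print("fan raised end mid", tri((658,240),(207,361)), tri((621,236),(262,345)))
print("oxy end",tri((155,98),(157,22)))
E
```

```text
fan [ 0.5241 -0.0788  0.046 ]
fan [ 0.5113 -0.1302  0.0444]
fan [ 0.4333 -0.1107  0.0487]
fan [ 0.4469 -0.0593  0.0458]
fan centre [ 0.4802 -0.0952  0.049 ] yaw -0.24462132784807825 -0.250349042079987 len 0.07994736806511216 0.0530064355683167
oxy [0.5909 0.1639 0.0336]
oxy [0.5138 0.1799 0.045 ]
oxy centre [0.5587 0.1953 0.049 ] yaw -0.22774089859394084 -0.22526826118348084 len 0.0796043978473644 0.05220517599162404
ign [0.5736 0.1032 0.0457]
ign [0.5493 0.0569 0.0477]
ign [0.4795 0.0934 0.0488]
ign [0.5035 0.1407 0.045 ]
ign centre [0.5278 0.0977 0.049 ] yaw -0.4874699522585012 -0.48311737212097805 len 0.07928051118547867 0.052382010318957964
stop [0.539  0.0225 0.0463]
stop [ 0.5302 -0.0286  0.0462]
stop [ 0.4518 -0.0152  0.0467]
stop [0.4604 0.0355 0.0468]
stop centre [0.4968 0.0029 0.049 ] yaw -0.1684008095828951 -0.17207025644309443 len 0.07978278374830414 0.051485887246099434
cap [0.5284 0.1004 0.061 ] [0.5304 0.0992 0.064 ]
stop base [0.4935 0.001  0.075 ]
board [0.5726 0.2431 0.0317]
board [ 0.5096 -0.1724  0.0219]
board [ 0.3951 -0.1354  0.0181]
fan raised end mid [ 0.4939 -0.097   0.0878] [ 0.5141 -0.084   0.069 ]
oxy end [0.588  0.1891 0.0696]
```

drive_tool --targets '[0,-2.55,-2.93,0,0,0,-2.55,-2.93,0,0,0,-2.55,-2.93,0,0,0,-2.55,-2.93,0,0,0,-2.55,-2.93,0,0]'

```text
t: 0.52
tcp_pos: [0.2813, 0.4348, 0.231]
tool_rot: [-0.0, 0.161, 0.987, -0.0]
wrist_force: [-0.2, 0.1, -0.8]
width: 0.0256
finger_force: 0.0
```

drive_tool --targets '[0,-2.55,-2.93,0,0,0,-2.55,-2.93,0,0,0,-2.55,-2.93,0,0,0,-2.55,-2.93,0,0,0,-2.55,-2.93,0,0]'

```text
t: 0.93
tcp_pos: [0.3555, 0.2554, 0.2312]
tool_rot: [-0.0, 0.161, 0.987, -0.0]
wrist_force: [0.6, -0.3, -0.2]
width: -0.0
finger_force: 0.0
```

drive_tool --targets '[0,-2.55,-2.93,0,0,0,-2.55,-2.93,0,0,0,-2.55,-2.93,0,0,0,-2.55,-2.93,0,0,0,-2.55,-2.93,0,0]'

```text
t: 1.35
tcp_pos: [0.4297, 0.076, 0.2313]
tool_rot: [-0.0, 0.161, 0.987, 0.0]
wrist_force: [1.3, 0.1, -0.0]
width: -0.0001
finger_force: 0.0
```

drive_tool --targets '[0,-2.55,-2.93,1,0,0,-2.55,-2.93,1,0,0,-2.55,-2.93,1,0,0,-2.55,-2.93,1,0,0,-2.55,-2.93,1,-4.4]'

```text
t: 1.77
tcp_pos: [0.504, -0.1033, 0.1805]
tool_rot: [-0.0, 0.123, 0.992, -0.0]
wrist_force: [1.5, 0.1, 0.1]
width: -0.0001
finger_force: 0.0
```

drive_tool --targets '[0,0,0,1,0,0,0,0,1,0,0,0,0,1,0,0,0,0,1,0,0,0,0,1,0]'

```text
t: 2.18
tcp_pos: [0.5035, -0.0997, 0.1304]
tool_rot: [-0.0, 0.122, 0.993, 0.0]
wrist_force: [0.8, 0.1, 0.3]
width: -0.0001
finger_force: 0.0
```

drive_tool --targets '[0,0,0,1.5,0,0,0,0,1.5,0,0,0,0,1.2,0,0,0,0,0.5,0,0,0,0,0.2,0]'

```text
t: 2.6
tcp_pos: [0.5031, -0.1003, 0.0813]
tool_rot: [-0.001, 0.122, 0.992, 0.0]
wrist_force: [1.3, 1.0, 0.1]
width: -0.0
finger_force: 0.0
```

drive_tool --targets '[0,0,0,0.2,0,0,0,0,0.2,0,0,0,0,0.2,0,0,0,0,0.2,0,0,0,0,0.1,0]'

```text
t: 3.02
tcp_pos: [0.504, -0.1016, 0.0734]
tool_rot: [0.0, 0.123, 0.992, 0.0]
wrist_force: [0.3, -0.2, 0.0]
width: 0.0002
finger_force: 0.0
```

drive_tool --targets '[0,0,0,0.2,0,0,0,0,0.2,0,0,0,0,0.2,0,0,0,0,0.1,0,0,0,0,0.1,0]'

```text
t: 3.43
tcp_pos: [0.5048, -0.1019, 0.0655]
tool_rot: [0.001, 0.123, 0.992, -0.0]
wrist_force: [2.5, -0.1, 2.0]
width: -0.0001
finger_force: 1.3
```

drive_tool --targets '[0,0,0,0.1,0,0,0,0,0.1,0,0,0,0,0.1,0,0,0,0,0,0,0,0,0,0,0]'

```text
t: 3.85
tcp_pos: [0.5045, -0.1018, 0.0625]
tool_rot: [0.001, 0.123, 0.992, -0.0]
wrist_force: [4.0, -1.8, 3.1]
width: -0.0002
finger_force: 2.2
```

drive_tool --targets '[0,0,0,0.1,0,0,0,0,0.1,0,0,0,0,0.1,0,0,0,0,0,0,0,0,0,0,0]'

```text
t: 4.27
tcp_pos: [0.5047, -0.1018, 0.0605]
tool_rot: [0.001, 0.123, 0.992, -0.0]
wrist_force: [3.0, 0.1, 14.8]
width: 0.0002
finger_force: 7.7
```

drive_tool --targets '[0,0,0,0.1,0,0,0,0,0.1,0,0,0,0,0,0,0,0,0,0,0,0,0,0,0,0]'

```text
t: 4.68
tcp_pos: [0.5048, -0.1018, 0.06]
tool_rot: [0.001, 0.123, 0.992, 0.0]
wrist_force: [-1.1, -0.0, 31.0]
width: 0.0
finger_force: 15.0
```

drive_tool --targets '[0,0,0,-0.8,0,0,0,0,-1.5,0,0,0,0,-2,0,0,0,0,-2,0,0,0,0,0,0]'

```text
t: 5.1
tcp_pos: [0.503, -0.1013, 0.1221]
tool_rot: [-0.0, 0.123, 0.992, 0.0]
wrist_force: [0.2, -0.2, -0.1]
width: -0.0
finger_force: 0.0
```

drive_tool --targets '[0,0,3,0,0,0,0,3,0,0,0,0,3,0,0,0,0,3,0,0,0,0,3,0,0]'

```text
t: 5.52
tcp_pos: [0.5378, 0.0451, 0.1187]
tool_rot: [-0.003, 0.123, 0.992, -0.001]
wrist_force: [0.8, -0.3, 0.1]
width: 0.0001
finger_force: 0.0
```

drive_tool --targets '[0,0,3,0,0,0,0,3,0,0,0,0,3,0,0,0,0,3,0,0,0,-0.4,3.2,0,0]'

```text
t: 5.93
tcp_pos: [0.578, 0.1908, 0.1182]
tool_rot: [-0.004, 0.123, 0.992, -0.002]
wrist_force: [0.2, -0.2, 0.2]
width: -0.0004
finger_force: 0.0
```

drive_tool --targets '[0,0,0,1.2,-1.1,0,0,0,1.2,0,0,0,0,0.8,0,0,0,0,0.4,0,0,0,0,0.2,0]'

```text
t: 6.35
tcp_pos: [0.5801, 0.1881, 0.0807]
tool_rot: [-0.002, 0.115, 0.993, -0.001]
wrist_force: [0.2, 0.2, 0.4]
width: 0.0
finger_force: 0.0
```

Run:
```python
from plant import arm,grab_frame
import cv2
print(arm.sense()["tcp_pos"])
a=grab_frame("side")[130:330,220:360,::-1]
cv2.imwrite("pics/s1.png",cv2.resize(a,None,fx=3,fy=3,interpolation=cv2.INTER_CUBIC))
```

```text
[0.5800638  0.18808007 0.08065526]
```

View pics/s1.png

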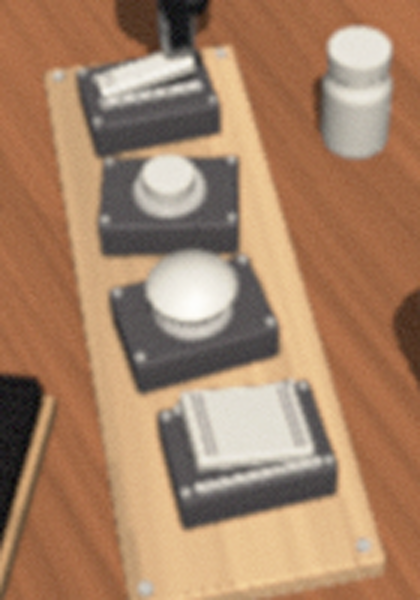

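The picture shows the fan paddle tipped over, with its far end down at (295,385). The fingertip hangs above the oxygen paddle's raised end at (178,50).

drive_tool --targets '[0,-0.15,0.2,0.2,0,0,0,0,0.2,0,0,0,0,0.2,0,0,0,0,0.2,0,0,0,0,0.2,0]'

```text
t: 6.82
tcp_pos: [0.5835, 0.1919, 0.0724]
tool_rot: [0.0, 0.114, 0.994, 0.0]
wrist_force: [0.9, 0.3, -0.3]
width: 0.0001
finger_force: 0.0
```

drive_tool --targets '[0,0,0,0.2,0,0,0,0,0.2,0,0,0,0,0.2,0,0,0,0,0.1,0,0,0,0,0.1,0]'

```text
t: 7.23
tcp_pos: [0.5844, 0.1918, 0.0646]
tool_rot: [0.001, 0.114, 0.994, 0.0]
wrist_force: [2.7, -0.9, 4.1]
width: -0.0001
finger_force: 2.1
```

drive_tool --targets '[0,0,0,0.1,0,0,0,0,0.1,0,0,0,0,0.1,0,0,0,0,0,0,0,0,0,0,0]'

```text
t: 7.65
tcp_pos: [0.584, 0.1919, 0.0614]
tool_rot: [0.001, 0.114, 0.994, 0.0]
wrist_force: [4.4, -2.0, 3.3]
width: 0.0005
finger_force: 2.2
```

drive_tool --targets '[0,0,0,0.1,0,0,0,0,0.1,0,0,0,0,0.1,0,0,0,0,0,0,0,0,0,0,0]'

```text
t: 8.07
tcp_pos: [0.5842, 0.1919, 0.0604]
tool_rot: [0.001, 0.114, 0.994, 0.0]
wrist_force: [1.1, -2.3, 18.2]
width: 0.0
finger_force: 9.0
```

drive_tool --targets '[0,0,0,0.1,0,0,0,0,0,0,0,0,0,0,0,0,0,0,0,0,0,0,0,0,0]'

```text
t: 8.48
tcp_pos: [0.5843, 0.1919, 0.0603]
tool_rot: [0.001, 0.114, 0.994, 0.001]
wrist_force: [-1.1, -2.9, 24.3]
width: -0.0
finger_force: 11.7
```

drive_tool --targets '[0,0,0,-0.8,0,0,0,0,-1.5,0,0,0,0,-2,0,0,0,0,-1,0,0,0,0,0,0]'

```text
t: 8.9
tcp_pos: [0.5831, 0.1927, 0.1116]
tool_rot: [0.0, 0.113, 0.994, 0.001]
wrist_force: [0.6, -0.8, 0.1]
width: -0.0002
finger_force: 0.0
```

drive_tool --targets '[0,0.8,-2.6,0,0,0,0.9,-2.6,0,0,0,0.8,-2.6,0,0,0,0.8,-2.6,0,0,0,0,0,0,0]'

```text
t: 9.32
tcp_pos: [0.5225, 0.092, 0.1088]
tool_rot: [-0.004, 0.117, 0.993, -0.003]
wrist_force: [-0.2, 0.0, -0.6]
width: 0.0003
finger_force: 0.0
```

drive_tool --targets '[0,0,0,1.0,0,0,0,0,1.0,0,0,0,0,1.0,0,0,0,0,0.3,0,0,0,0,0,0]'

```text
t: 9.73
tcp_pos: [0.5268, 0.0988, 0.0753]
tool_rot: [-0.002, 0.113, 0.994, -0.0]
wrist_force: [-0.9, 0.4, 0.4]
width: -0.0003
finger_force: 0.0
```

Run:
```python
from plant import arm,grab_frame
import cv2
print(arm.sense()["tcp_pos"])
a=grab_frame("side")[130:330,220:360,::-1]
cv2.imwrite("pics/s2.png",cv2.resize(a,None,fx=3,fy=3,interpolation=cv2.INTER_CUBIC))
```

```text
[0.52681558 0.09881629 0.07533951]
```

View pics/s2.png

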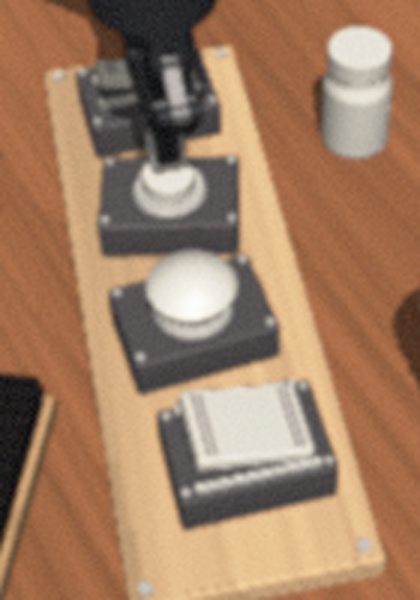

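The fingertip is centred over the igniter cap at (168,165), but the gripper hides the oxygen rocker. I'll check that rocker from the top camera before sparking.

Run:
```python
from plant import grab_frame
import cv2
a=grab_frame("top")[155:275,208:408,::-1]
cv2.imwrite("pics/t2.png",cv2.resize(a,None,fx=4,fy=4,interpolation=cv2.INTER_CUBIC))
```

```text
(no output)
```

View pics/t2.png

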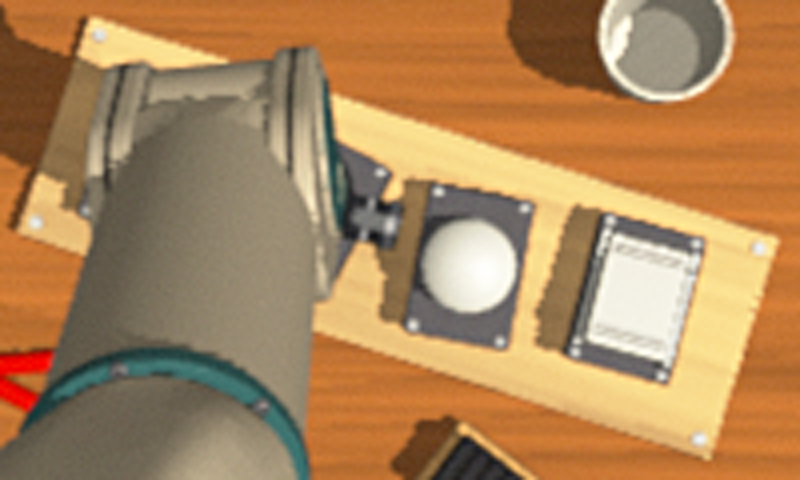

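drive_tool --targets '[0,0,0,-2,0,0,0,0,-3,0,0,0,0,-3,0,0,0,0,-3,0,0,0,0,-2,0]'

```text
t: 10.25
tcp_pos: [0.5291, 0.0984, 0.2106]
tool_rot: [0.002, 0.114, 0.994, 0.001]
wrist_force: [0.4, 0.2, 0.0]
width: 0.0003
finger_force: 0.0
```

Run:
```python
from plant import grab_frame
import cv2
a=grab_frame("side")[130:330,220:360,::-1]
cv2.imwrite("pics/s3.png",cv2.resize(a,None,fx=3,fy=3,interpolation=cv2.INTER_CUBIC))
```

```text
(no output)
```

View pics/s3.png

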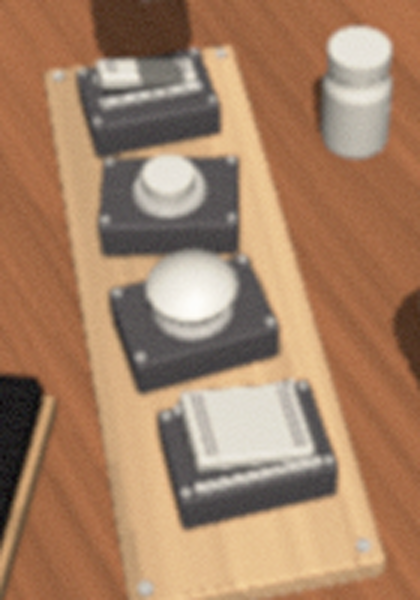

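The oxygen paddle at (148,72) has tipped over: its far end is down and partly in shade. Now I'll press the igniter.

drive_tool --targets '[0,0,0,3,0,0,0,0,4,0,0,0,0,4,0,0,0,0,2,0,0,0,0,0.5,0]'

```text
t: 10.72
tcp_pos: [0.5253, 0.0978, 0.069]
tool_rot: [-0.003, 0.113, 0.994, -0.001]
wrist_force: [0.4, -0.4, 1.0]
width: -0.0002
finger_force: 0.0
```

drive_tool --targets '[0,0,0,0.2,0,0,0,0,0.2,0,0,0,0,0.2,0,0,0,0,0.1,0,0,0,0,0,0]'

```text
t: 11.13
tcp_pos: [0.5286, 0.0982, 0.0663]
tool_rot: [0.001, 0.114, 0.994, 0.0]
wrist_force: [-0.3, -0.5, -0.0]
width: -0.0001
finger_force: 0.0
```

drive_tool --targets '[0,0,0,0.2,0,0,0,0,0.2,0,0,0,0,0.2,0,0,0,0,0.1,0,0,0,0,0.1,0]'

```text
t: 11.55
tcp_pos: [0.5286, 0.0982, 0.0578]
tool_rot: [0.001, 0.114, 0.994, 0.0]
wrist_force: [-0.2, -0.2, 18.1]
width: 0.0
finger_force: 8.8
```

drive_tool --targets '[0,0,0,0.1,0,0,0,0,0.1,0,0,0,0,0.1,0,0,0,0,0,0,0,0,0,0,0]'

```text
t: 11.97
tcp_pos: [0.5287, 0.0982, 0.0575]
tool_rot: [0.001, 0.114, 0.994, 0.001]
wrist_force: [-5.9, -0.5, 32.1]
width: 0.0004
finger_force: 16.0
```

drive_tool --targets '[0,0,0,0,0,0,0,0,0,0,0,0,0,0,0,0,0,0,0,0,0,0,0,0,0]'

```text
t: 12.38
tcp_pos: [0.5287, 0.0982, 0.0575]
tool_rot: [0.001, 0.114, 0.994, 0.001]
wrist_force: [-5.8, 0.0, 32.0]
width: -0.0002
finger_force: 16.0
```

drive_tool --targets '[0,0,0,0,0,0,0,0,0,0,0,0,0,0,0,0,0,0,0,0,0,0,0,0,0]'

```text
t: 12.8
tcp_pos: [0.5287, 0.0982, 0.0575]
tool_rot: [0.001, 0.114, 0.994, 0.001]
wrist_force: [-5.6, -0.3, 32.4]
width: -0.0002
finger_force: 16.0
```

drive_tool --targets '[0,0,0,0,0,0,0,0,0,0,0,0,0,0,0,0,0,0,0,0,0,0,0,0,0]'

```text
t: 13.22
tcp_pos: [0.5287, 0.0982, 0.0575]
tool_rot: [0.001, 0.114, 0.993, 0.001]
wrist_force: [-4.6, -0.9, 31.7]
width: -0.0002
finger_force: 16.0
```

drive_tool --targets '[0,0,0,0,0,0,0,0,0,0,0,0,0,-0.8,0,0,0,0,-1.5,0,0,0,0,-2,0]'

```text
t: 13.63
tcp_pos: [0.5263, 0.0978, 0.0967]
tool_rot: [-0.002, 0.114, 0.994, -0.001]
wrist_force: [-0.1, 0.3, 0.5]
width: -0.0002
finger_force: 0.0
```

drive_tool --targets '[0,0,0,-3,0,0,0,0,-3,0,0,0,0,-3,0,0,0,0,-1,0,0,0,0,0,0]'

```text
t: 14.05
tcp_pos: [0.5293, 0.0983, 0.1996]
tool_rot: [0.002, 0.114, 0.994, 0.001]
wrist_force: [-0.4, -0.1, -0.5]
width: 0.0
finger_force: 0.0
```

Run:
```python
from plant import grab_frame
import cv2
a=grab_frame("side")[130:330,180:420,::-1]
cv2.imwrite("pics/s4.png",cv2.resize(a,None,fx=3,fy=3,interpolation=cv2.INTER_CUBIC))
```

```text
(no output)
```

View pics/s4.png

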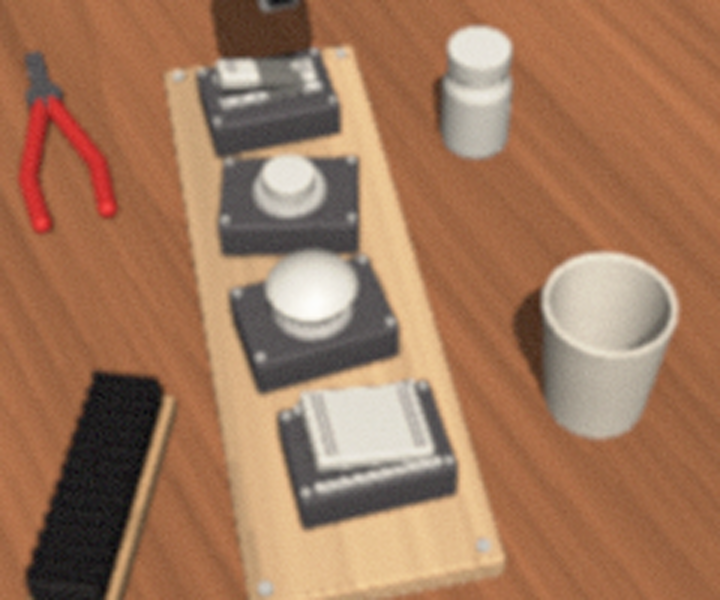

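Both rockers are over, at (268,72) and (365,425). The igniter cap is back up at (290,175), the stop button is up, and the loose objects haven't moved.

```bash
python3 -c "
from plant import job
print(job.close_job())"
```

```text
the job is handed in; nothing more can be done
None
```

The job is handed in at about 14 s: fan then oxygen rocker pushed fully over, igniter held down for about 2 s and back up, and the stop button and loose objects untouched.

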